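Close up a row of soap cartons with the tray's braked follower

ROBOT

A 6-joint arm with a two-finger parallel gripper is mounted at the origin on a cart in front of the work surface, level with it; the furniture and walls round the work are solid. World frame = base frame: x ahead of the robot, y to its left, z up, the work surface at z = 0. Lengths are in mm, angles in rad, forces in N, time in s.
With the tool pointing down it reaches from about 350 to 775 mm from the base axis. Payload 7.3 kg.
Tool frame: the origin (TCP) lies on the mounting face of the last link; the fingertips stand 178 mm ahead of it and the grasp point (between the pads) lies 159 mm ahead of it; z points along the fingers, y is the line along which they close (so a half turn about z gives the same grasp; the last joint's range is limited). The gripper opens to 92 mm and grips with 3 to 60 N. Pads are 19 mm wide; open, the fingers measure 130 mm over their backs; the gripper's body (75 mm by 190 mm) begins 47 mm behind the grasp point.
Start: joints at [-1.389, 0.342, 1.524, -0, 1.275, -0.146], TCP at [169.049, -497.041, 404.741] pointing down, gripper open.
Joint ranges: [-2.53, 2.53], [-0.77, 2.02], [0.04, 2.7], [-1, 4.14], [0.28, 2.66], [-3.11, 3.11]. Speed limits (rad/s): [2.57, 2.57, 3.14, 3.14, 3.14, 3.14].

INTERFACE

Orientations are given as [roll, pitch, yaw] about the fixed x, y, z axes, in that order (R = Rz(yaw) Ry(pitch) Rx(roll)).
In Python, from plant import bot, viewer gives the robot as it stands (bot), with the cameras (viewer).
- The arm moves only by the tool shift_gripper, called after "Emit:" in YAML: its name, and indented under it one key for each argument. Schema: {"type":"object","properties":{"deltas":{"type":"array","items":{"type":"array","items":{"type":"array","items":{"type":"number"},"minItems":5,"maxItems":5},"minItems":1,"maxItems":5},"minItems":1,"maxItems":1},"only":{"type":"string"},"quiet":{"type":"boolean"},"lines":{"type":"string"}},"required":["deltas"],"additionalProperties":false}. deltas is a list that holds a single list of rows (three levels of brackets), with 1 to 5 rows, each of 5 numbers: the finger opening in mm, then dx, dy, dz in a scale on which 1.0 is 300 mm, then a turn about the tool's z in normalised numbers (1 is pi rad); each row is the pose to reach, as a shift and turn from the pose commanded when the call began, along the tool's axes at that moment; what a row does not reach only later rows make up. A row lasts 1/8 s, in which the tool goes at most 62.5 mm and 0.188 rad, less where a joint would pass 70% of its speed; a pose out of reach is approached as far as the arm can. The fingers move at their own pace and stop on an object; the grip force is fixed at half the most. Time passes only in rows, so rows that do not move let the fingers close. The tool returns the time, the measured TCP pose, the force, the opening and the grip force at its end. only (a regular expression) keeps the lines of the reply that match it, lines (a string "A,B") keeps lines A to B, and quiet returns only ok. A shift or turn number past 1, either way, is cut back to 1. Input that does not fit is refused with a message, and nothing moves.
- bot.get_obs(): the state, without advancing time (a new reading comes with each control period).
- viewer.capture(name): name is "scene" or "top" or "wrist"; returns a dict with "color" (384x512x3 uint8, red, green, blue), "K" (3x3 intrinsics, pixels), "k1" (the pictures are not rectified: a ray, as slopes to the right and down, at radius r is drawn at 1 + k1 r^2 times it, then the intrinsics apply), "R" (3x3) and "t" (3): a world point X has camera coordinates R X + t. Camera axes: x right, y down, z forward; pixel columns grow to the right and rows downward; lengths in mm; the calibration is good to about 2 mm. A picture is of the moment at which its call begins. There is no depth.
- bot.close_job(): hands the job in; it is judged then, once.
The state is a dict: "time": time; "joint_positions": joint angles; "dq": joint speeds; "tau": joint torques, N m; "tool_pos": TCP position; "tcp_rot": TCP orientation; "contact_force": force on the tool from outside, world axes, zero at the start; "moment": the same for the moment, N m; "grip_width": finger opening in mm; "finger_force": force on a finger pad.
Only numpy, scipy, OpenCV 4.12 (cv2) and the standard library are available. Lean on these libraries where they do the work, as an engineer would, in place of code of your own. Each camera call takes 0.05 s, during which the arm holds its last target. There are 200 camera calls.

TASK

Cartons have been sold from the row in the wooden display tray, so close up the rest with the tray's follower, the little carriage behind the row. With the fingertips press down the brass pad in the middle of the follower to free its brake, keep it down and gently push the follower along the lane until the three cartons stand tight together against the front stop with the ticket holder; then let the pad come up so that the brake holds the row. Do not touch the cartons with the gripper, do not force the follower along while its brake is on, and leave the jars and the compass where they stand.

Things in the scene. Friction and masses are not known exactly. Their poses are not given: they have to be found in the camera images.
- tray: Wooden display tray fixed to the table, 316 (x) x 76 (y) mm, with a lane 62 wide between fences 33 high. Origin: underside, near the middle; z up. -x runs along the lane to the front stop, a board 52 high, inner face at x = -150, with a blank ticket in a brass holder outside it (to 52 high); back end at x = +160. Lane floor 14 mm above the table, a slotted track down its middle.
- stop (a point): Middle of the foot of the front stop's inner face, at the lane's floor (tray frame: x = -150, y = 0, z = 14 mm). Its axes are the tray's.
- follower (a joint): Travel of the follower along the lane, m: 0 at the back end, growing toward the front stop (tray -x), range to 0.079. Starts between 0 and 0.028; with the cartons tight against the stop it reads 0.077. The brake holds it against about 20 N; with the pad down the carriage needs about 1 N, with the whole row 2 to 4 N.
- face (a point): Middle of the follower's pusher face, which meets the last carton, 29 mm above the lane floor; axes as the tray's. The follower is a dark wooden carriage 56 long x 50 wide, its rims 51 mm above the table, with a dark steel pusher plate (54 wide, 5 thick, top 70 mm above the table) at its front, tray -x.
- release (a joint): How far the pad is pressed down, m: about 0 (-0.001 to 0) when up, brake on; the brake is free from about 0.001; 0.005 is fully down, a hard stop. It takes about 7 N to free the brake and 9 N to hold the pad fully down; it springs up when let go and the brake grips at once.
- pad (a point): Middle of the top of the brass thumb pad in the middle of the follower: 40 long (along the lane) x 37.5 wide mm, 58 mm above the table when up, 30 mm behind the pusher face; it moves straight down. The pusher plate in front of it (5 mm gap) stands 12 mm above it, so a fingertip on the pad may also push against the plate. Axes as the tray's.
- carton_a: White soap carton nearest the front stop, 56 x 56 x 60 mm, about 100 g, loose, standing in the lane. Origin: centre of its underside. All three cartons are alike; their tops are 74 mm above the table.
- carton_b: Middle carton of the row, same as the first.
- carton_c: Last carton of the row, next to the follower, same as the first.
- jar_a: Lidded candle jar, 68 mm across, 102 mm high, standing loose beside the tray on its far (+y) side. Origin: centre of its underside. Leave alone.
- jar_b: Second lidded candle jar, the same size, also on the tray's +y side. Origin: centre of its underside. Leave alone.
- compass: Closed brass pocket compass, 60 x 54 x 16 mm, lying loose beside the tray on its near (-y) side. Origin: centre of its underside. Leave alone.

How it is judged (in metres and radians):
On the way, in this order (a step that is already met when the one before it is completed fails the run):
1. the pad is pressed down by the fingers, before the follower has moved (value of joint release above 0.002 m and distance of face from where it was at the start of the episode below 0.008 m and contact force between the fingers and release above 2 N), for 0.1 s.
2. the follower, pad still down, has pushed the three cartons tight against the front stop (x of carton_a in the frame of tray below -0.118 m and x of carton_b in the frame of tray below -0.062 m and x of carton_c in the frame of tray below -0.006 m and value of joint follower above 0.072 m and value of joint release above 0.0005 m), for 0.1 s.
At the end, for the whole second after the job is handed in: Cartons upright in the lane, at rest and tight against the front stop: each carton within 4 mm of its closed-up place (centres 28, 84 and 140 mm from the stop), follower joint above 0.072 (5 mm); pad up again (joint under 0.001), so the brake holds (x of carton_a in the frame of tray below -0.118 m and x of carton_b in the frame of tray below -0.062 m and x of carton_c in the frame of tray below -0.006 m and value of joint follower above 0.072 m and angle between each of carton_a, carton_b, carton_c's own z axis and vertical below 0.08 rad and z of each of carton_a, carton_b, carton_c in the frame of tray below 0.018 m and value of joint release below 0.001 m and linear speed of each of carton_a, carton_b, carton_c below 0.01 m/s); the robot touches nothing.
It fails at once if the follower is forced along while its brake is on (value of joint release below 0.0005 m and (velocity of joint follower above 0.01 m/s or velocity of joint follower below -0.01 m/s)).
It fails at once if the gripper touches a carton (more than 1 N) (contact force between any of the fingers, the arm and carton_a above 1 N or contact force between any of the fingers, the arm and carton_b above 1 N or contact force between any of the fingers, the arm and carton_c above 1 N).
It fails at once if a carton is lifted out of the lane or tipped (z of any of carton_a, carton_b, carton_c in the frame of tray above 0.026 m or angle between any of carton_a, carton_b, carton_c's own z axis and vertical above 0.35 rad).
It fails at once if the row is crushed: the follower bears on the last carton with more than 45 N (contact force between follower and carton_c above 45 N).
It fails at once if a jar or the compass is moved more than 15 mm or tipped (distance of any of jar_a, jar_b, compass from where it was at the start of the episode above 0.015 m or angle between any of jar_a, jar_b, compass's own z axis and vertical above 0.3 rad).
It also fails if it takes over 32 s, if anything falls off the work surface, if the arm or the gripper's body presses on something with over 40 N, if the wrist force passes 120 N, or if a joint passes its speed limit or range.

## Working session

There is one attempt and no reset: what is moved stays moved. The work goes in short steps, Python scripts to look and compute and a tool call to move; the robot and the scene stay as the last step left them, time stands still between calls to the robot, and variables do not carry over. Pictures are saved under pics/ and viewed, at most 10 in all, crops included, and the job is handed in when it is done.

```bash
ls; mkdir -p pics
```

Run:
```python
from plant import bot, viewer
import cv2,numpy as np
o=bot.get_obs();print(o)
for n in("scene","top"):
    c=viewer.capture(n);cv2.imwrite(f"pics/{n}0.png",c["color"][:,:,::-1]);np.savez(f"pics/{n}0.npz",**c)
    print(n,c["K"],c["k1"],c["R"],c["t"])
```

```text
pics
plant.py
{'time': 0.0, 'joint_positions': array([-1.38899340e+00,  3.42725586e-01,  1.52504046e+00,  1.39233964e-05,
        1.27539216e+00, -1.46029585e-01]), 'dq': array([-1.14294293e-03, -7.85092029e-04,  2.29622922e-04, -7.13778079e-04,
        7.70969753e-04,  8.28670201e-05]), 'tau': array([ 1.36656945e-03, -4.31238556e+01, -2.44219851e+01,  7.18616461e-02,
        5.59504679e-02, -1.07636924e-04]), 'tool_pos': array([ 169.02813489, -496.89733303,  404.03507953]), 'tcp_rot': array([-3.14004570e+00, -2.40977664e-04,  3.27828265e-01]), 'contact_force': array([-0.67875114,  0.36935493, -0.2104915 ]), 'moment': array([ 0.0309727 , -0.0053962 , -0.00391334]), 'finger_force': 0.0, 'grip_width': 91.70693762997993}
scene [[356.22193028   0.         253.82127873]
 [  0.         356.22193028 190.15574908]
 [  0.           0.           1.        ]] -0.06836530293906311 [[ 0.87565057 -0.48294253 -0.00160885]
 [-0.32745783 -0.59127724 -0.73699565]
 [ 0.35497527  0.6458775  -0.67589557]] [-553.15468      86.89469764  853.23553989]
top [[375.3145978    0.         259.24999599]
 [  0.         375.3145978  190.95122525]
 [  0.           0.           1.        ]] -0.07718749574282084 [[-0.01255133 -0.99945546  0.03051633]
 [-0.99611774  0.00983841 -0.08747946]
 [ 0.08713159 -0.03149585 -0.9956988 ]] [-218.05372487  527.99160753  847.7893032 ]
```

View pics/scene0.png

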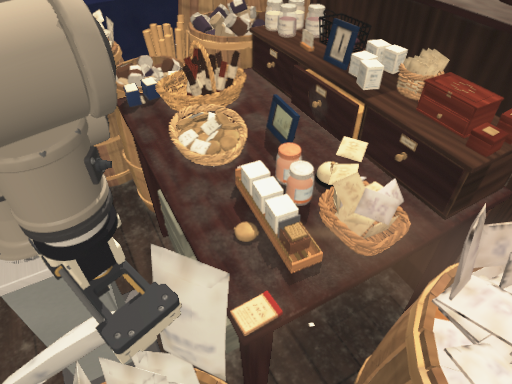

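View pics/top0.png

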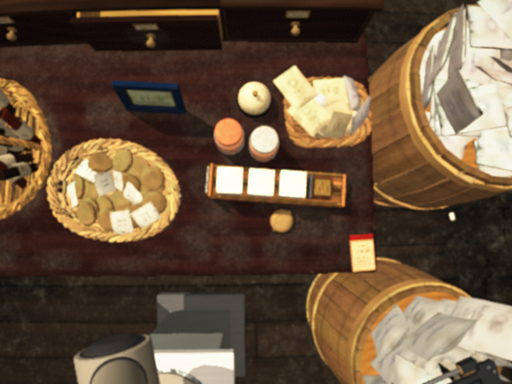

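The pictures show the tray at top-view pixels (207..347, 165..207). The three white cartons are at columns 229, 261 and 293, with the follower near (322,187). The jars are above the tray and the compass is below it at (281,221). I'll enlarge the tray region.

Run:
```python
import cv2
a=cv2.imread("pics/top0.png")[155:215,195:355];cv2.imwrite("pics/crop1.png",cv2.resize(a,None,fx=5,fy=5,interpolation=cv2.INTER_CUBIC))
a=cv2.imread("pics/scene0.png")[150:275,225:330];cv2.imwrite("pics/crop2.png",cv2.resize(a,None,fx=4.7,fy=4.7,interpolation=cv2.INTER_CUBIC))
```

```text
(no output)
```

View pics/crop1.png

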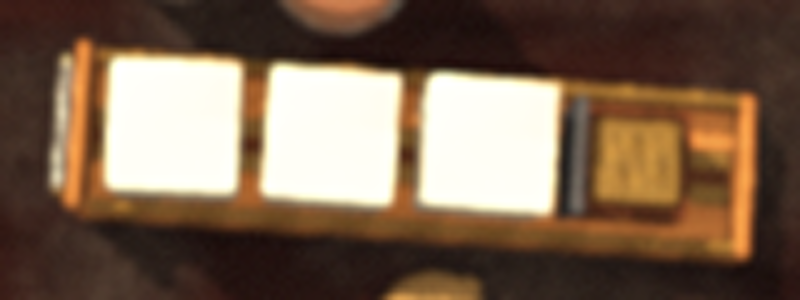

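View pics/crop2.png

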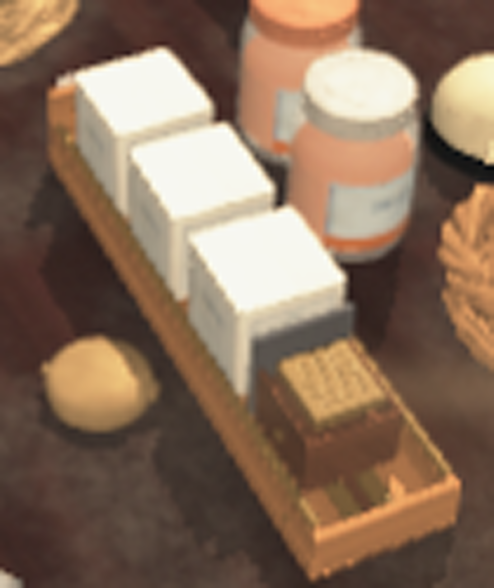

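The crop shows the pad's corners at about (595,120), (683,124), (681,205) and (592,203), with the dark plate at columns 568-588. The front stop's top is at columns 72-92. Next I'll cast rays onto planes at the known heights.

Create h.py:
```python
import numpy as np,cv2
def cast(c,uv,z):
    uv=np.asarray(uv,float).reshape(-1,1,2)
    d=np.array([float(c["k1"]),0,0,0])
    n=cv2.undistortPoints(uv,c["K"],d)[:,0]
    R,t=c["R"],c["t"]; C=-R.T@t
    v=np.c_[n,np.ones(len(n))]@R
    return C+v*((z-C[2])/v[:,2])[:,None]
```

Run:
```python
from h import *
c=dict(np.load("pics/top0.npz"));s=dict(np.load("pics/scene0.npz"))
off=lambda p,f,o:(np.array(p,float)+.5)/f-.5+o
img=c["color"].astype(int);m=(img.min(2)>205).astype(np.uint8);m[:155]=0;m[215:]=0;m[:,:212]=0;m[:,312:]=0
cs,_=cv2.findContours(m,cv2.RETR_EXTERNAL,cv2.CHAIN_APPROX_NONE)
cc=[]
for k in cs:
    if cv2.contourArea(k)<200:continue
    r=cv2.minAreaRect(k);P=cast(c,[r[0]],74)[0];cc.append(P);print("carton",r,P.round(1))
cc=sorted(cc,key=lambda p:p[1])
d=cc[-1]-cc[0];print("axis yaw from cartons",np.arctan2(d[1],d[0]),[np.linalg.norm(cc[i]-cc[i+1]) for i in(0,1)])
P=cast(c,off([(595,120),(683,124),(681,205),(592,203)],5,(195,155)),58);print("pad top",P.round(1),P.mean(0))
print("scene pad",cast(s,off([(318,343),(390,380),(330,423),(278,375)],4.7,(225,150)),58).round(1),)
print("scene pad",cast(s,off([(318,343),(390,380),(330,423),(278,375)],4.7,(225,150)),58).mean(0).round(1),)
print("plate top",cast(c,off([(572,97),(590,97),(584,213),(566,213)],5,(195,155)),70).round(1))
print("stop top",cast(c,off([(92,50),(80,205)],5,(195,155)),52).round(1))
print("fences outer z33",cast(c,off([(740,92),(95,45),(735,262),(95,222)],5,(195,155)),33).round(1))
```

```text
carton ((292.2724304199219, 183.23106384277344), (25.827144622802734, 25.16278076171875), 4.763641834259033) [ 537.8 -295.8   74. ]
carton ((260.5, 181.5), (25.0, 25.0), 90.0) [ 542.3 -225.5   74. ]
carton ((229.5, 179.5), (25.0, 25.0), 90.0) [ 547.3 -157.2   74. ]
axis yaw from cartons 1.5020116247000395 [np.float64(70.46477821667173), np.float64(68.49092721711807)]
pad top [[ 549.6 -346.5   58. ]
 [ 547.5 -386.8   58. ]
 [ 510.6 -384.8   58. ]
 [ 511.9 -344.2   58. ]] [ 529.90710818 -365.55584405   58.        ]
scene pad [[ 538.5 -344.3   58. ]
 [ 554.8 -379.5   58. ]
 [ 516.6 -387.3   58. ]
 [ 511.5 -351.9   58. ]]
scene pad [ 530.4 -365.8   58. ]
plate top [[ 558.6 -334.3   70. ]
 [ 558.6 -342.4   70. ]
 [ 506.6 -338.4   70. ]
 [ 506.7 -330.3   70. ]]
stop top [[ 584.4 -118.9   52. ]
 [ 513.8 -113.4   52. ]]
fences outer z33 [[ 565.3 -420.    33. ]
 [ 589.7 -118.5   33. ]
 [ 485.5 -415.1   33. ]
 [ 507.4 -118.4   33. ]]
```

The pad centre is at (530,-365.6) in both views. The direction towards the front stop is about (0.074, 0.997), and the remaining travel is about 52 mm. I'll close the fingers, turn tool y along the lane (+0.402) and go above the pad.

The manual's scale: shifts go in shares of 300 mm and turns go in shares of pi rad. Converting my numbers, 300 mm / 300 = 1, 240 mm / 300 = 0.8, 0.402 rad / 3.1416 = 0.128.

Emit:
shift_gripper:
  deltas:
    - [[0, 0.2067, -0.0067, 0, 0.0318], [0, 0.4067, -0.0133, 0, 0.0637], [0, 0.6, -0.0167, 0, 0.0955], [0, 0.8, -0.0233, 0, 0.128], [0, 1, -0.0267, 0, 0.128]]

```text
time: 0.72
tool_pos: [452.2, -391.9, 404.4]
tcp_rot: [-3.141, 0.001, -0.075]
contact_force: [0.6, -0.9, 0.3]
grip_width: 46.5
finger_force: 0.0
```

Run:
```python
from plant import bot, viewer
import numpy as np
o=bot.get_obs();p=o["tool_pos"];y=o["tcp_rot"][2];print(o["time"],p,o["tcp_rot"],o["contact_force"])
d=np.array([530.2,-363.6])-p[:2]
print(np.array([np.cos(y),np.sin(y)])@d,np.array([np.sin(y),-np.cos(y)])@d)
```

```text
0.725 [ 452.17639801 -391.90423347  404.38752475] [-3.14133800e+00  5.52999146e-04 -7.53409850e-02] [ 0.61647178 -0.8643794   0.328648  ]
75.67181343814921 -34.09675571249467
```

To row units: 140 mm / 300 = 0.4667, 77.3 mm / 300 = 0.2577.

Emit:
shift_gripper:
  deltas:
    - [[0, 0.1333, -0.06, 0.0667, 0], [0, 0.2577, -0.1167, 0.1667, 0], [0, 0.2577, -0.1167, 0.3667, 0], [0, 0.2577, -0.1167, 0.4667, 0], [0, 0.2577, -0.1167, 0.4667, 0]]

```text
time: 1.35
tool_pos: [529.6, -363.1, 261.5]
tcp_rot: [-3.138, 0.005, -0.074]
contact_force: [0.0, 0.3, 1.1]
grip_width: 0.7
finger_force: 0.0
```

Run:
```python
from plant import bot, viewer
import cv2,numpy as np
o=bot.get_obs();print(o["tool_pos"],o["tcp_rot"],o["grip_width"])
out=[]
for n in("scene","top","wrist"):
    c=viewer.capture(n);np.savez(f"pics/{n}1.npz",**c);im=c["color"][:,:,::-1]
    if n=="scene": im=im[170:290,230:340]
    if n=="top": im=im[130:230,250:360]
    out.append(cv2.resize(im,(400,300) if n=="wrist" else (400,400),interpolation=cv2.INTER_CUBIC)[:300 if n=="wrist" else 400])
a=np.hstack([cv2.copyMakeBorder(i,0,400-i.shape[0],0,0,cv2.BORDER_CONSTANT) for i in out[:2]])
cv2.imwrite("pics/hov.png",a);cv2.imwrite("pics/wr1.png",c["color"][:,:,::-1])
```

```text
[ 529.61225703 -363.07540879  261.52403732] [-3.13755276  0.00549945 -0.0740183 ] 0.7235988509677017
```

View pics/hov.png

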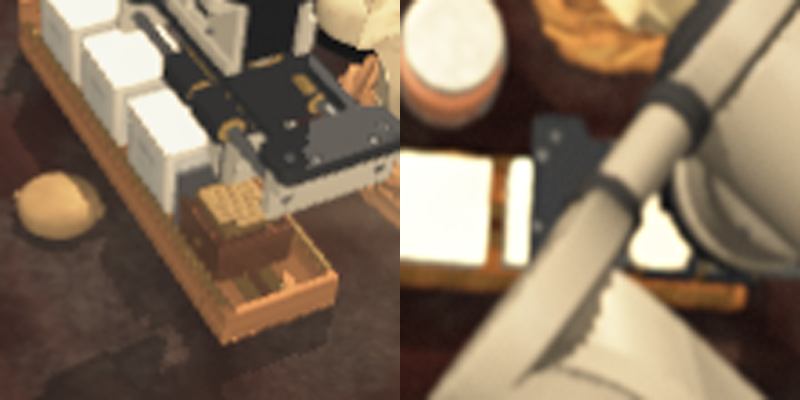

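View pics/wr1.png

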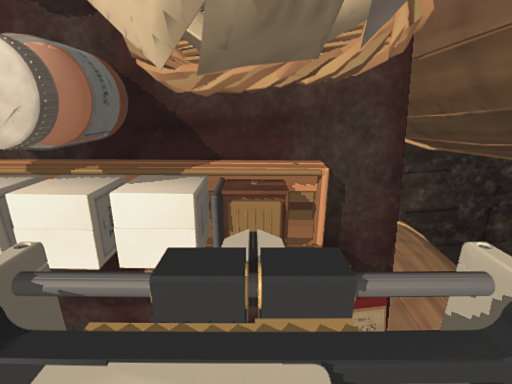

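The wrist view shows the fingertips at about (252,240), over the pad, which spans columns 228-285. I'll come down to just above contact.

To row units: 24 mm / 300 = 0.08, 22 mm / 300 = 0.0733.

Emit:
shift_gripper:
  deltas:
    - [[0, 0, 0, 0.04, 0], [0, 0, 0, 0.0733, 0], [0, 0, 0, 0.08, 0], [0, 0, 0, 0.08, 0]]

```text
time: 2.0
tool_pos: [530.2, -363.7, 240.5]
tcp_rot: [-3.141, 0.0, -0.074]
contact_force: [-0.1, 0.4, 0.1]
grip_width: 0.3
finger_force: 0.0
```

To row units: 8 mm / 300 = 0.0267, 7 mm / 300 = 0.0233.

Emit:
shift_gripper:
  deltas:
    - [[0, 0, 0, 0.01, 0], [0, 0, 0, 0.0167, 0], [0, 0, 0, 0.0233, 0], [0, 0, 0, 0.0267, 0], [0, 0, 0, 0.0267, 0]]

```text
time: 2.62
tool_pos: [530.2, -363.8, 233.9]
tcp_rot: [3.141, -0.001, -0.074]
contact_force: [-2.5, 1.5, 8.2]
grip_width: 0.3
finger_force: 3.9
```

To row units: 3 mm / 300 = 0.01, 2 mm / 300 = 0.0067.

Emit:
shift_gripper:
  deltas:
    - [[0, 0, 0, 0.0033, 0], [0, 0, 0, 0.0067, 0], [0, 0, 0, 0.01, 0], [0, 0, 0, 0.01, 0]]

```text
time: 3.12
tool_pos: [530.2, -363.9, 231.2]
tcp_rot: [3.14, -0.001, -0.074]
contact_force: [-3.4, 1.3, 9.4]
grip_width: 0.5
finger_force: 4.3
```

To row units: -10 mm / 300 = -0.0333, -7 mm / 300 = -0.0233.

Emit:
shift_gripper:
  deltas:
    - [[0, 0, 0, 0.0033, 0], [0, 0, -0.0067, 0.0033, 0], [0, 0, -0.0133, 0.0033, 0], [0, 0, -0.0233, 0.0033, 0], [0, 0, -0.0333, 0.0033, 0]]

```text
time: 3.75
tool_pos: [530.9, -354.5, 231.0]
tcp_rot: [3.139, -0.002, -0.074]
contact_force: [-4.3, -1.2, 12.0]
grip_width: 0.4
finger_force: 6.1
```

Emit:
shift_gripper:
  deltas:
    - [[0, 0, -0.01, 0, 0], [0, 0, -0.02, 0, 0], [0, 0, -0.03, 0, 0], [0, 0, -0.04, 0, 0], [0, 0, -0.04, 0, 0]]

```text
time: 4.38
tool_pos: [531.9, -342.3, 231.0]
tcp_rot: [3.139, -0.002, -0.074]
contact_force: [-3.3, -0.3, 12.5]
grip_width: 0.3
finger_force: 6.2
```

To row units: -15 mm / 300 = -0.05, -12 mm / 300 = -0.04.

Emit:
shift_gripper:
  deltas:
    - [[0, 0, -0.01, 0, 0], [0, 0, -0.02, 0, 0], [0, 0, -0.03, 0, 0], [0, 0, -0.04, 0, 0], [0, 0, -0.05, 0, 0]]

```text
time: 5.0
tool_pos: [532.9, -327.8, 231.0]
tcp_rot: [3.138, -0.002, -0.074]
contact_force: [-4.4, -1.7, 11.4]
grip_width: 0.4
finger_force: 6.0
```

Emit:
shift_gripper:
  deltas:
    - [[0, 0, -0.0067, 0, 0], [0, 0, -0.0133, 0, 0], [0, 0, -0.02, 0, 0], [0, 0, -0.0267, 0, 0], [0, 0, -0.0267, 0, 0]]

```text
time: 5.62
tool_pos: [533.6, -319.6, 231.0]
tcp_rot: [3.138, -0.002, -0.074]
contact_force: [-3.2, -0.9, 12.2]
grip_width: 0.5
finger_force: 6.1
```

Run:
```python
from plant import bot, viewer
import cv2,numpy as np
a=[]
for n in("scene","wrist"):
    c=viewer.capture(n);im=c["color"][:,:,::-1];np.savez(f"pics/{n}2.npz",**c)
    a.append(cv2.resize(im[150:270,230:350] if n=="scene" else im[100:300,:200+200],(400,400),interpolation=cv2.INTER_CUBIC))
cv2.imwrite("pics/p2.png",np.hstack(a))
```

```text
(no output)
```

View pics/p2.png

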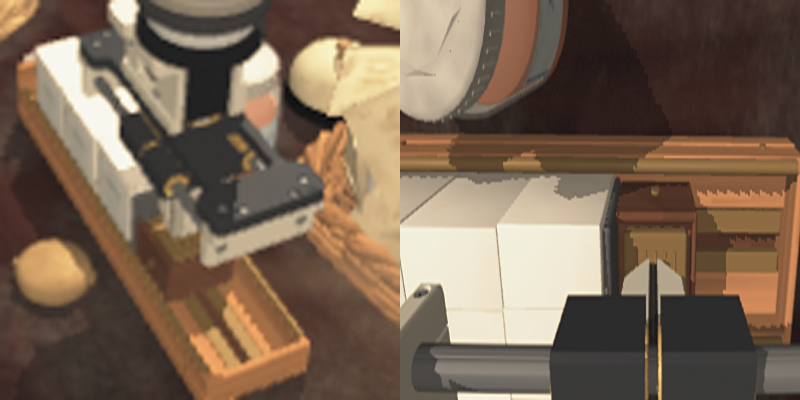

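The follower has moved with the fingers and the cartons are nearly together, with about 8 mm to go. I'll continue in small steps and watch for the force to rise.

To row units: -6 mm / 300 = -0.02, -4.5 mm / 300 = -0.015.

Emit:
shift_gripper:
  deltas:
    - [[0, 0, -0.005, 0, 0], [0, 0, -0.01, 0, 0], [0, 0, -0.015, 0, 0], [0, 0, -0.02, 0, 0], [0, 0, -0.02, 0, 0]]

```text
time: 6.35
tool_pos: [534.1, -313.7, 230.9]
tcp_rot: [3.138, -0.002, -0.074]
contact_force: [-4.3, -2.1, 12.2]
grip_width: 0.5
finger_force: 6.1
```

Emit:
shift_gripper:
  deltas:
    - [[0, 0, -0.0033, 0, 0], [0, 0, -0.0067, 0, 0], [0, 0, -0.01, 0, 0], [0, 0, -0.01, 0, 0]]

```text
time: 6.85
tool_pos: [534.2, -311.4, 231.0]
tcp_rot: [3.137, -0.003, -0.074]
contact_force: [-4.3, -4.7, 12.2]
grip_width: 0.4
finger_force: 5.6
```

To row units: -2 mm / 300 = -0.0067, -1 mm / 300 = -0.0033.

Emit:
shift_gripper:
  deltas:
    - [[0, 0, -0.0033, 0, 0], [0, 0, -0.0067, 0, 0], [0, 0, -0.0067, 0, 0]]

```text
time: 7.22
tool_pos: [534.7, -309.6, 231.1]
tcp_rot: [3.136, -0.004, -0.074]
contact_force: [-2.4, -5.3, 10.8]
grip_width: 0.4
finger_force: 5.1
```

Emit:
shift_gripper:
  deltas:
    - [[0, 0, -0.0033, 0, 0], [0, 0, -0.0067, 0, 0], [0, 0, -0.0067, 0, 0]]

```text
time: 7.6
tool_pos: [535.0, -307.6, 231.1]
tcp_rot: [3.136, -0.005, -0.074]
contact_force: [-0.9, -5.5, 9.4]
grip_width: 0.8
finger_force: 4.8
```

To row units: -2 mm / 300 = -0.0067, -1 mm / 300 = -0.0033.

Emit:
shift_gripper:
  deltas:
    - [[0, 0, -0.0033, 0.001, 0], [0, 0, -0.0067, 0.0017, 0], [0, 0, -0.0067, 0.0017, 0]]

```text
time: 7.98
tool_pos: [535.2, -306.0, 231.0]
tcp_rot: [3.135, -0.006, -0.074]
contact_force: [-1.7, -5.5, 11.5]
grip_width: 0.2
finger_force: 5.6
```

Emit:
shift_gripper:
  deltas:
    - [[0, 0, -0.0033, 0, 0], [0, 0, -0.0067, 0, 0], [0, 0, -0.0067, 0, 0]]

```text
time: 8.35
tool_pos: [535.3, -304.6, 231.1]
tcp_rot: [3.134, -0.006, -0.074]
contact_force: [-2.1, -9.3, 10.8]
grip_width: 0.4
finger_force: 7.5
```

Run:
```python
from plant import bot, viewer
import cv2,numpy as np
a=[]
for n in("scene","wrist"):
    c=viewer.capture(n);im=c["color"][:,:,::-1];np.savez(f"pics/{n}3.npz",**c)
    a.append(cv2.resize(im[150:270,230:350] if n=="scene" else im[120:270,100:400],(400,400) if n=="scene" else (400,200),interpolation=cv2.INTER_CUBIC))
a[1]=cv2.copyMakeBorder(a[1],0,200,0,0,cv2.BORDER_CONSTANT)
cv2.imwrite("pics/p3.png",np.hstack(a))
```

```text
(no output)
```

View pics/p3.png

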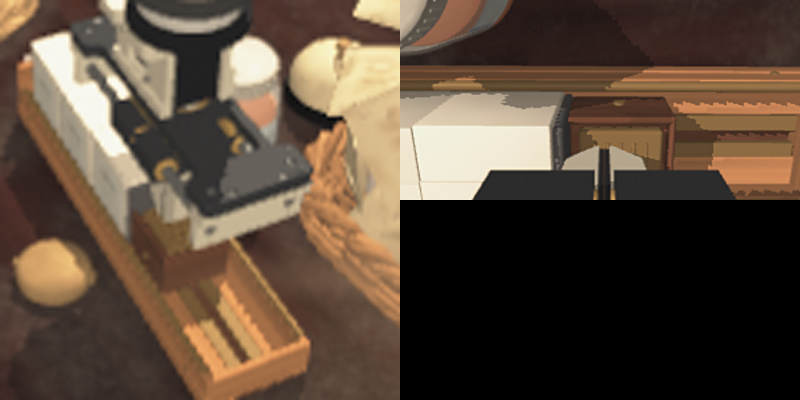

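The fingertip is now up against the plate and the three cartons are tight together. I'll push a little more to confirm it is at the stop.

To row units: -1.5 mm / 300 = -0.005, -1 mm / 300 = -0.0033.

Emit:
shift_gripper:
  deltas:
    - [[0, 0, -0.0033, 0, 0], [0, 0, -0.005, 0, 0], [0, 0, -0.005, 0, 0], [0, 0, -0.005, 0, 0]]

```text
time: 8.95
tool_pos: [535.3, -304.2, 231.1]
tcp_rot: [3.132, -0.006, -0.075]
contact_force: [-2.4, -14.6, 8.5]
grip_width: 0.5
finger_force: 9.6
```

It's solid at the stop: 14.6 N with no motion. I'll ease the push slightly and then lift straight up.

To row units: -5 mm / 300 = -0.0167, -3 mm / 300 = -0.01.

Emit:
shift_gripper:
  deltas:
    - [[0, 0, 0.0023, 0, 0], [0, 0, 0.0033, 0, 0], [0, 0, 0.0033, -0.0033, 0], [0, 0, 0.0033, -0.01, 0], [0, 0, 0.0033, -0.0167, 0]]

```text
time: 9.57
tool_pos: [535.3, -304.1, 235.2]
tcp_rot: [3.135, -0.005, -0.075]
contact_force: [0.5, -7.2, 6.3]
grip_width: 0.3
finger_force: 4.3
```

Emit:
shift_gripper:
  deltas:
    - [[0, 0, 0, -0.01, 0], [0, 0, 0, -0.02, 0], [0, 0, 0.01, -0.05, 0], [0, 0, 0.01, -0.1333, 0], [0, 0, 0.01, -0.2667, 0]]

```text
time: 10.2
tool_pos: [534.3, -303.9, 312.8]
tcp_rot: [-3.139, 0.003, -0.074]
contact_force: [0.1, 0.1, -0.5]
grip_width: 0.5
finger_force: 0.0
```

Emit:
shift_gripper:
  deltas:
    - [[0, 0, 0.2, -0.0667, 0], [0, 0, 0.4, -0.1, 0], [0, 0, 0.5, -0.1, 0], [0, 0, 0.5, -0.1, 0], [0, 0, 0.5, -0.1, 0]]

```text
time: 10.82
tool_pos: [523.6, -453.1, 342.9]
tcp_rot: [-3.14, 0.001, -0.074]
contact_force: [-0.4, -0.1, -0.6]
grip_width: 0.2
finger_force: 0.0
```

Run:
```python
from plant import bot, viewer
from h import *
a=[]
for n in("scene","top"):
    c=viewer.capture(n);im=c["color"][:,:,::-1];np.savez(f"pics/{n}4.npz",**c)
    a.append(cv2.resize(im[150:270,230:350] if n=="scene" else im[140:240,195:295+60],(400,400) if n=="scene" else (400,250),interpolation=cv2.INTER_CUBIC))
a[1]=cv2.copyMakeBorder(a[1],0,150,0,0,cv2.BORDER_CONSTANT)
cv2.imwrite("pics/p4.png",np.hstack(a))
```

```text
(no output)
```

View pics/p4.png

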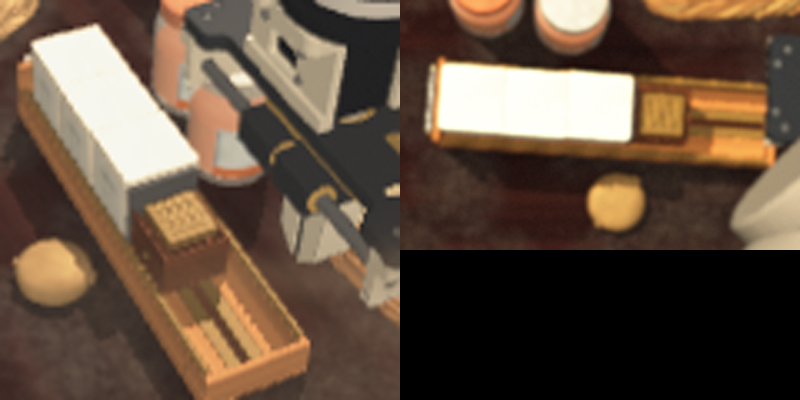

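The cartons form one block against the stop (top crop, columns 440-633). The follower sits behind them with its pad up, and the arm is clear.

```bash
python3 -c "
from plant import bot, viewer
print(bot.close_job())"
```

```text
the job is handed in; nothing more can be done
None
```

The three cartons are tight against the front stop, the follower's pad is up with the brake on, and the job is handed in at about 11 s; the final pictures looked right, but no verdict was returned.

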